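Seal the bean canisters at the pour-over table

ROBOT

A 6-joint arm with a two-finger parallel gripper is mounted at the origin on the work surface. World frame = base frame: x ahead of the robot, y to its left, z up, the work surface at z = 0. Lengths are in m, angles in rad, forces in N, time in s.
With the tool pointing down it reaches from about 0.225 to 0.875 m from the base axis. Payload 3.4 kg.
Tool frame: the origin (TCP) lies at the centre of the arm's flange, where the gripper is bolted on; the fingertips stand 173 mm ahead of it and the grasp point (between the pads) lies 155 mm ahead of it (env.grip_point_offset is the distance from the TCP to the grasp point, in m); x points along the fingers, z is the direction in which the jaws open and shut, and the axes are right-handed (so a half turn about x gives the same grasp; the last joint's range is limited). The gripper opens to 85 mm and grips with 20 to 120 N. Pads are 22 mm wide; open, the fingers measure 114 mm over their backs; the gripper's body (76 mm by 85 mm) begins 54 mm behind the grasp point. The pads swing forward as they close: fully open they stand 13 mm farther back than shut.
Start: joints at [0.991, 0.276, 1.505, -0, 1.361, -0.121], TCP at [0.255, 0.516, 0.405] pointing down, gripper open.
Joint ranges: [-2.89, 2.89], [-0.75, 2.08], [0.22, 2.7], [-1.18, 4.32], [0.11, 2.71], [-2.7, 2.7]. Speed limits (rad/s): [2.57, 2.57, 3.14, 3.14, 3.14, 3.14].

INTERFACE

Orientations are given as a unit quaternion [w, x, y, z].
In Python, from station import env gives the robot as it stands. The module is installed in compiled form; this text tells all that it offers.
- The arm moves only by the tool move_arm, never from a script. Its argument "moves" is a list of rows, each a list of 4 numbers: the shift along the tool's x, y, z in cm, then the turn about the tool's x in degrees. In form: [[tx, ty, tz, turn], ...]. A call has 1 to 5 rows; each row shifts and turns the pose as measured when the row begins, along the tool's axes as they then stand; what a row does not reach is not made up. A row lasts 1/12 s, in which the tool goes at most 41.7 mm and 7.16 degrees, less where a joint would pass 70% of its speed; a pose out of reach is approached as far as the arm can. A call with a gripper value outside its range is refused whole. "claw" is the gripper command: -1 is fully open, 1 is shut, values between are in proportion, set as the call begins (left out, the last holds). The fingers move at their own pace and stop on an object; the grip force is fixed at half the most. Time passes only in rows, so rows that do not move let the fingers close. It gives the time, the measured TCP pose, the force and the opening at its end, in the units of the state.
- env.get_state(): the state, without advancing time (a new reading comes with each control period).
- env.camera(name): name is "scene" or "top" or "wrist"; returns (picture, depth): 400x640x3 uint8, red, green, blue; 400x640 float32, m along the optical axis (not along the pixel's ray), 0 where there is no reading.
- env.camera_params(name): a dict with "fx", "fy", "cx", "cy" (pixels), "cam_to_world" (4x4, takes a point from camera to world coordinates). Camera axes: x right, y up, looking along -z (the intrinsics and any distortion apply to the point x, -y, -z); pixel columns grow to the right and rows downward; lengths in m; the calibration is good to about 2 mm. A picture is of the moment at which its call begins: read the wrist's pose just before it. camera_params takes no time and is no camera call; for the wrist camera it gives the pose at the moment of the call.
- env.hand_in(): hands the job in, once; it reports no verdict.
Trained networks look in the newest picture that a camera, given by its name, has taken for a name from the list of things; names that differ only in an ending like _2 or _b are one class to them, and where a whole thing is asked for, a point or a joint stands for the part that bears it (a point fixed in the world has none). Each returns a list of dicts, best first, with "p" (0 to 1); they miss things now and then, are a little off and sometimes report something else, mostly with a low value. They report only what shows in the picture. A call takes as long as a camera call.
- env.boxes_of(camera, target): "at" ([x, y, z] in m, in world coordinates, good to about 4 mm: the middle of the surface that is visible of it).
The state is a dict: "t": time; "joints": joint angles; "joint_velocities": joint speeds; "joint_efforts": joint torques, N m; "ee_pos": TCP position; "tool_rot": TCP orientation; "contact_force": force on the tool from outside, world axes, zero at the start; "torque": the same for the moment, N m; "gripper_width": finger opening in m.
Only numpy, scipy, OpenCV 4.12 (cv2) and the standard library are available. Lean on these libraries where they do the work, as an engineer would, in place of code of your own. Each camera call takes 0.05 s, during which the arm holds its last target. There are 200 camera calls.

TASK

The bamboo lids of the two steel coffee-bean canisters, the tall one and the squat one, are standing proud of their rims. Press each lid straight down until it is fully home on its canister, leaving both canisters standing where they are. Leave the coffee press, the steel pot with the side handle and the raised black knob, alone with its plunger up.

Things in the scene. Friction and masses are not known exactly. Their poses are not given: they have to be found in the camera images.
- tall_lid_top (a point): Centre of the flat top of the tall canister's lid. Bamboo disc 94 mm wide, 12 thick, on a round steel canister 92 mm wide, 150 high, about 0.5 to 0.85 kg, loose on the table. The lid stands 12 to 18 mm above the rim at the start, dark gasket showing; it slides down against a steady 6 N, no spring, stays where left, and stops firmly when home on the rim: this point is then 162 mm above the table.
- squat_lid_top (a point): Centre of the flat top of the squat canister's lid. Bamboo disc 118 mm wide, 12 thick, on a round steel canister 116 mm wide, 95 high, about 0.5 to 0.9 kg, loose on the table. The lid stands 12 to 18 mm above the rim at the start, dark gasket showing; it slides down against a steady 6 N, no spring, stays where left, and stops firmly when home on the rim: this point is then 107 mm above the table.
- press_knob (a point): Top of the black ball knob (32 mm across) on the raised plunger of the coffee press, 250 mm above the table, on the pot's axis. The pot is a steel cylinder 96 mm across and 168 mm high with a black side handle reaching 91 mm from its axis; it stands loose near the canisters. The plunger goes down under about 4 N: leave it up and the pot alone.

How it is judged:
By the outcome, as a careful person would: the job done as asked, in the order asked, and still so for the second after the job is handed in, with the robot touching nothing.
It also fails if it takes over 38 s, if anything falls off the work surface, if the arm or the gripper's body presses on something with over 40 N, if the wrist force passes 120 N, or if a joint passes its speed limit or range.

## Working session

There is one attempt and no reset: what is moved stays moved. The work goes in short steps, Python scripts to look and compute and a tool call to move; the robot and the scene stay as the last step left them, time stands still between calls to the robot, and variables do not carry over. Pictures are saved under pics/ and viewed, about 8 in all and at most 12, crops included, and the job is handed in when it is done.

Besides the shell and the picture viewer there is one more tool, called after "Call:" by a JSON object that holds its "name" and its "arguments", one argument or row to a line. move_arm: Moves the arm, as the interface text tells. Its arguments: {"type":"object","properties":{"moves":{"type":"array","items":{"type":"array","items":{"type":"number"}}},"claw":{"type":"number"}},"required":["moves"]}

```bash
mkdir -p pics; cat > h.py <<'E'
from station import env
import numpy as np, cv2
def snap(n,f):
    p,d=env.camera(n); cv2.imwrite('pics/'+f,p[:,:,::-1]); return p,d
def world(n,d):
    P=env.camera_params(n); v,u=np.mgrid[0:400,0:640]
    c=np.stack([(u-P['cx'])/P['fx']*d,-(v-P['cy'])/P['fy']*d,-d,np.ones_like(d)],-1)
    return (c@np.array(P['cam_to_world']).T)[...,:3]
E
python3 - <<'E'
from h import *
s=env.get_state();print(s)
a,_=snap('top','t0.png');
for t in ['tall_lid_top','squat_lid_top','press_knob']:print(t,env.boxes_of('top',t)[:3])
b,_=snap('scene','s0.png')
for t in ['tall_lid_top','squat_lid_top','press_knob']:print(t,env.boxes_of('scene',t)[:3])
cv2.imwrite('pics/both0.png',cv2.resize(np.vstack([a,b])[:,:,::-1],(480,600)))
print(env.get_state()['t'])
E
```

```text
{'t': 0.0, 'joints': array([ 9.91013420e-01,  2.76613912e-01,  1.50610829e+00,  1.86287327e-05,
        1.36066501e+00, -1.20993974e-01]), 'joint_velocities': array([-0.00078812,  0.00138529,  0.0004985 , -0.00045075, -0.00121451,
        0.00106954]), 'joint_efforts': array([ 7.19039817e-04, -4.16778409e+01, -2.45808613e+01, -3.00630313e-05,
        1.10963755e-02,  1.80917297e-06]), 'ee_pos': array([0.25453843, 0.51537756, 0.40383852]), 'tool_rot': array([ 0.60001847, -0.3734684 ,  0.60117466,  0.37294532]), 'contact_force': array([ 0.16915625, -0.04492184,  0.7509811 ]), 'torque': array([ 0.01937006, -0.04819473, -0.04071492]), 'gripper_width': 0.08543626562347345}
tall_lid_top [{'at': [0.5609, -0.2068, 0.1783], 'p': 0.69}]
squat_lid_top [{'at': [0.4841, 0.1983, 0.1213], 'p': 0.67}]
press_knob [{'at': [0.5355, -0.0066, 0.2502], 'p': 0.58}]
tall_lid_top [{'at': [0.5759, -0.1958, 0.1791], 'p': 0.64}]
squat_lid_top [{'at': [0.4969, 0.1999, 0.1227], 'p': 0.95}]
press_knob [{'at': [0.5366, -0.0043, 0.2385], 'p': 0.79}]
0.4
```

View pics/both0.png

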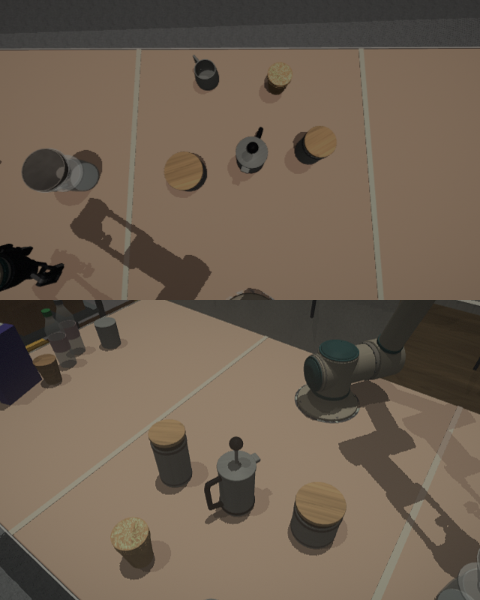

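The top view shows the squat lid at about (183,170), the press knob at (252,148) and the tall lid at (320,142). The small cork or jar at (279,78) isn't part of the task. Next I'll get the lid centres from the depth.

```bash
python3 - <<'E'
from h import *
from scipy.spatial.transform import Rotation as R
s=env.get_state();q=s['tool_rot'];print(R.from_quat(np.r_[q[1:],q[0]]).as_matrix().round(3))
for cam in ['top','scene']:
    p,d=env.camera(cam);W=world(cam,d)
    for n,x,y,zh,r in [('tall',.565,-.2,.162,.047),('squat',.49,.199,.107,.059)]:
        m=(d>0)&(np.hypot(W[...,0]-x,W[...,1]-y)<r+.03)&(W[...,2]>zh+.006)&(W[...,2]<zh+.03)
        q=W[m]; c,rr=cv2.minEnclosingCircle(q[:,:2].astype(np.float32))
        print(cam,n,len(q),np.median(q,0).round(4),np.round(c,4),round(rr,4),np.percentile(q,[1,99],axis=0).mean(0).round(4))
E
```

```text
[[-0.    -0.897  0.443]
 [-0.     0.443  0.897]
 [-1.     0.    -0.   ]]
top tall 1448 [ 0.5629 -0.2051  0.1783] [ 0.5639 -0.2065] 0.0472 [ 0.5635 -0.2056  0.1769]
top squat 2092 [0.4859 0.1996 0.122 ] [0.4871 0.2001] 0.0592 [0.4871 0.1996 0.1218]
scene tall 1485 [ 0.5687 -0.2006  0.1775] [ 0.5646 -0.2051] 0.0491 [ 0.5661 -0.2033  0.1746]
scene squat 3137 [0.4929 0.204  0.1215] [0.4879 0.2017] 0.0602 [0.4896 0.2024 0.1195]
```

Call:
{"name": "move_arm", "arguments": {
  "moves": [
    [-4, 0, 0, 0],
    [-3, -2, -1.7, 0],
    [-3, -2, -1.7, 0],
    [0, -3.1, -2.6, 0],
    [0, -3.1, -2.6, 0]
  ],
  "claw": 1
}}

```text
t: 0.92
ee_pos: [0.3073, 0.3952, 0.5048]
tool_rot: [0.596, -0.377, 0.601, 0.376]
contact_force: [1.7, -0.7, -0.4]
gripper_width: 0.0256
```

Call:
{"name": "move_arm", "arguments": {
  "moves": [
    [0, -3.1, -2.6, 0],
    [0, -3.1, -2.6, 0],
    [0, -3.1, -2.6, 0],
    [0, -3.1, -2.6, 0],
    [0, -3.1, -2.6, 0]
  ]
}}

```text
t: 1.33
ee_pos: [0.3913, 0.204, 0.5083]
tool_rot: [0.598, -0.379, 0.597, 0.377]
contact_force: [0.2, -0.1, 0.6]
gripper_width: -0.0002
```

Call:
{"name": "move_arm", "arguments": {
  "moves": [
    [0, -3.1, -2.6, 0],
    [0, -3.1, -2.6, 0],
    [0, -3.1, -2.6, 0],
    [0, -3.1, -2.6, 0],
    [0, -3.1, -2.6, 0]
  ]
}}

```text
t: 1.75
ee_pos: [0.4748, 0.013, 0.5107]
tool_rot: [0.6, -0.379, 0.595, 0.377]
contact_force: [0.9, 1.3, -0.5]
gripper_width: -0.0
```

Call:
{"name": "move_arm", "arguments": {
  "moves": [
    [0, -3.1, -2.6, 0],
    [0, -3.1, -2.6, 0],
    [0, -3.1, -2.6, 0],
    [0, -3, -2.6, 0],
    [0, -1, -1, 0]
  ]
}}

```text
t: 2.17
ee_pos: [0.5478, -0.1582, 0.5113]
tool_rot: [0.602, -0.379, 0.596, 0.374]
contact_force: [0.6, -0.0, 0.2]
gripper_width: 0.0001
```

```bash
cat >> h.py <<'E'
from scipy.spatial.transform import Rotation as R
def go(x,y,tip):
    s=env.get_state();q=s['tool_rot'];M=R.from_quat(np.r_[q[1:],q[0]]).as_matrix()
    # desired TCP such that tool tip is at the goal
    tipnow=s['ee_pos']+.173*M[:,0]
    print('t',s['t'],'ee',s['ee_pos'].round(4),'tip',tipnow.round(4),'move cm',(100*M.T@(np.array([x,y,tip])-tipnow)).round(2),'F',s['contact_force'].round(1),'tilt',M[:,0].round(3))
E
python3 -c "
from h import *
go(.564,-.205,.19)"
```

```text
t 2.1667 ee [ 0.5478 -0.1582  0.5113] tip [ 0.5497 -0.1585  0.3384] move cm [14.86 -3.13 -3.62] F [ 0.6 -0.   0.2] tilt [ 0.011 -0.002 -1.   ]
```

Call:
{"name": "move_arm", "arguments": {
  "moves": [
    [2, -1.6, -1.9, 0],
    [3, -1.5, -1.7, 0],
    [3.5, 0, 0, 0],
    [3, 0, 0, 0],
    [0, 0, 0, 0]
  ]
}}

```text
t: 2.58
ee_pos: [0.5641, -0.2128, 0.3945]
tool_rot: [0.604, -0.379, 0.595, 0.369]
contact_force: [-0.9, 0.6, -1.3]
gripper_width: 0.0003
```

```bash
python3 - <<'E'
from h import *
go(.564,-.205,.183)
a,_=snap('top','t1.png');b,_=snap('scene','s1.png')
cv2.imwrite('pics/both1.png',cv2.resize(np.hstack([a[100:300,300:500],b[130:330,160:360]])[:,:,::-1],(800,400)))
E
```

```text
t 2.5833 ee [ 0.5641 -0.2128  0.3945] tip [ 0.5673 -0.2138  0.2215] move cm [3.84 0.76 0.64] F [-0.9  0.6 -1.3] tilt [ 0.019 -0.006 -1.   ]
```

View pics/both1.png

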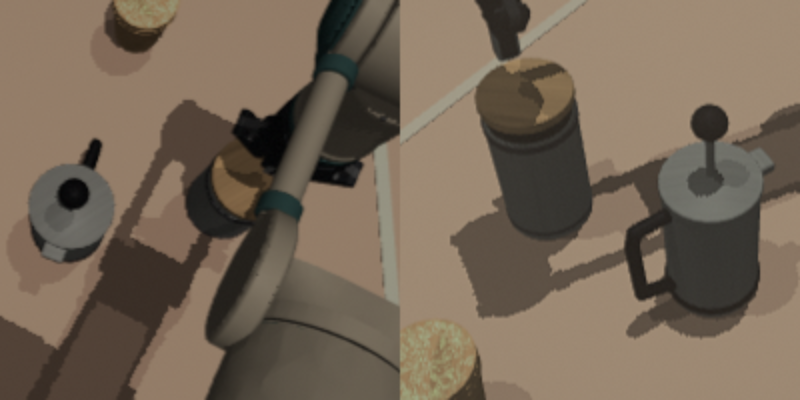

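The closed fingers hang over the tall lid (left crop about (260,150), right crop about (508,45)), and the press stands well clear. I'll correct the aim and descend.

Call:
{"name": "move_arm", "arguments": {
  "moves": [
    [1, 0.8, 0.6, 0],
    [1, 0, 0, 0],
    [1, 0, 0, 0],
    [0.3, 0, 0, 0],
    [0, 0, 0, 0]
  ]
}}

```text
t: 3.1
ee_pos: [0.5647, -0.2035, 0.3765]
tool_rot: [0.609, -0.389, 0.589, 0.361]
contact_force: [0.2, 0.1, 0.7]
gripper_width: -0.0001
```

```bash
python3 -c "
from h import *
go(.564,-.205,.162)"
```

```text
t 3.1 ee [ 0.5647 -0.2035  0.3765] tip [ 0.5724 -0.2067  0.2037] move cm [ 4.12  1.03 -0.22] F [0.2 0.1 0.7] tilt [ 0.045 -0.019 -0.999]
```

Call:
{"name": "move_arm", "arguments": {
  "moves": [
    [2, 1, -0.2, 0],
    [0.5, 0, 0, 0]
  ]
}}

```text
t: 3.27
ee_pos: [0.557, -0.2017, 0.3537]
tool_rot: [0.61, -0.391, 0.588, 0.359]
contact_force: [-1.8, 0.3, -1.1]
gripper_width: -0.0004
```

```bash
python3 -c "
from h import *
go(.564,-.205,.162)"
```

```text
t 3.2667 ee [ 0.557  -0.2017  0.3537] tip [ 0.5658 -0.2055  0.1809] move cm [ 1.88  0.29 -0.04] F [-1.8  0.3 -1.1] tilt [ 0.051 -0.022 -0.998]
```

Call:
{"name": "move_arm", "arguments": {
  "moves": [
    [0.6, 0.2, 0, 0],
    [0.5, 0.05, 0, 0],
    [0.5, 0.05, 0, 0]
  ]
}}

```text
t: 3.52
ee_pos: [0.5575, -0.2019, 0.3419]
tool_rot: [0.612, -0.395, 0.586, 0.356]
contact_force: [-4.0, 0.4, 5.3]
gripper_width: -0.0004
```

```bash
python3 -c "
from h import *
go(.564,-.205,.162)"
```

```text
t 3.5167 ee [ 0.5575 -0.2019  0.3419] tip [ 0.568  -0.2065  0.1693] move cm [ 0.7   0.47 -0.04] F [-4.   0.4  5.3] tilt [ 0.061 -0.026 -0.998]
```

Call:
{"name": "move_arm", "arguments": {
  "moves": [
    [0.5, 0.15, 0, 0],
    [0.5, 0.15, 0, 0]
  ]
}}

```text
t: 3.68
ee_pos: [0.5563, -0.2014, 0.3349]
tool_rot: [0.613, -0.396, 0.585, 0.355]
contact_force: [-4.0, 2.5, 31.7]
gripper_width: -0.0004
```

```bash
python3 -c "
from h import *
go(.566,-.206,.162)"
```

```text
t 3.6833 ee [ 0.5563 -0.2014  0.3349] tip [ 0.5675 -0.2063  0.1623] move cm [ 0.02  0.15 -0.04] F [-4.   2.5 31.7] tilt [ 0.064 -0.028 -0.998]
```

Call:
{"name": "move_arm", "arguments": {
  "moves": [
    [-1.5, 0, 0, 0],
    [-4, 0, 0, 0],
    [-4, 0, 0, 0],
    [-4, 0, 0, 0],
    [-4, 0, 0, 0]
  ]
}}

```text
t: 4.1
ee_pos: [0.5452, -0.1966, 0.5074]
tool_rot: [0.609, -0.39, 0.589, 0.361]
contact_force: [1.1, -0.3, 0.0]
gripper_width: 0.0001
```

```bash
python3 -c "
from h import *
go(.4875,.2,.33)
p,d=env.camera('scene');W=world('scene',d)
m=(d>0)&(np.hypot(W[...,0]-.564,W[...,1]+.205)<.035)&(W[...,2]>.14)&(W[...,2]<.2)
print(np.percentile(W[m],[2,50,98],axis=0).round(4))"
```

```text
t 4.1 ee [ 0.5452 -0.1966  0.5074] tip [ 0.5533 -0.2     0.3346] move cm [-0.61 23.37 33.12] F [ 1.1 -0.3  0. ] tilt [ 0.046 -0.019 -0.999]
[[ 0.5333 -0.2369  0.1584]
 [ 0.5649 -0.2049  0.1607]
 [ 0.5953 -0.1743  0.163 ]]
```

The tall lid now measures 0.161 m and hasn't shifted sideways, so it is home. I'll cross above the press to the squat canister.

Call:
{"name": "move_arm", "arguments": {
  "moves": [
    [0, 2.4, 3.3, 0],
    [0, 2.4, 3.3, 0],
    [0, 2.4, 3.3, 0],
    [0, 2.4, 3.3, 0],
    [0, 2.4, 3.3, 0]
  ]
}}

```text
t: 4.57
ee_pos: [0.5136, 0.001, 0.5158]
tool_rot: [0.619, -0.397, 0.584, 0.343]
contact_force: [0.2, 0.9, -0.4]
gripper_width: -0.0
```

Call:
{"name": "move_arm", "arguments": {
  "moves": [
    [0, 2.4, 3.3, 0],
    [0, 2.4, 3.3, 0],
    [0, 2.4, 3.3, 0],
    [0, 2.4, 3.3, 0],
    [0, 1, 1.5, 0]
  ]
}}

```text
t: 4.98
ee_pos: [0.4827, 0.1876, 0.5086]
tool_rot: [0.621, -0.398, 0.581, 0.344]
contact_force: [-0.2, -0.4, -0.4]
gripper_width: -0.0002
```

```bash
python3 -c "
from h import *
go(.4875,.2,.15)"
```

```text
t 4.9833 ee [0.4827 0.1876 0.5086] tip [0.498  0.1815 0.3363] move cm [18.39  3.53  1.03] F [-0.2 -0.4 -0.4] tilt [ 0.088 -0.035 -0.995]
```

Call:
{"name": "move_arm", "arguments": {
  "moves": [
    [3.4, 2, 0.5, 0],
    [3.6, 1.6, 0.5, 0],
    [4, 0, 0, 0],
    [4, 0, 0, 0],
    [2, 0, 0, 0]
  ]
}}

```text
t: 5.4
ee_pos: [0.4721, 0.2168, 0.3394]
tool_rot: [0.628, -0.402, 0.57, 0.346]
contact_force: [-0.8, 0.1, -0.2]
gripper_width: -0.0001
```

```bash
python3 -c "
from h import *
go(.4875,.2,.122)"
```

```text
t 5.4 ee [0.4721 0.2168 0.3394] tip [0.4914 0.2127 0.1675] move cm [ 4.51  0.3  -1.44] F [-0.8  0.1 -0.2] tilt [ 0.112 -0.024 -0.993]
```

Call:
{"name": "move_arm", "arguments": {
  "moves": [
    [2, 0.3, -1.4, 0],
    [2, 0.1, 0, 0]
  ]
}}

```text
t: 5.57
ee_pos: [0.4668, 0.2056, 0.296]
tool_rot: [0.628, -0.402, 0.57, 0.346]
contact_force: [-1.1, -0.4, -0.4]
gripper_width: 0.0001
```

```bash
python3 - <<'E'
from h import *
go(.4875,.2,.107)
a,_=snap('top','t2.png');b,_=snap('scene','s2.png')
cv2.imwrite('pics/both2.png',cv2.resize(np.hstack([a[120:320,150:350],b[180:380,300:500]])[:,:,::-1],(800,400)))
E
```

```text
t 5.5667 ee [0.4668 0.2056 0.296 ] tip [0.4861 0.2015 0.1241] move cm [ 1.72 -0.01 -0.12] F [-1.1 -0.4 -0.4] tilt [ 0.111 -0.024 -0.994]
```

View pics/both2.png

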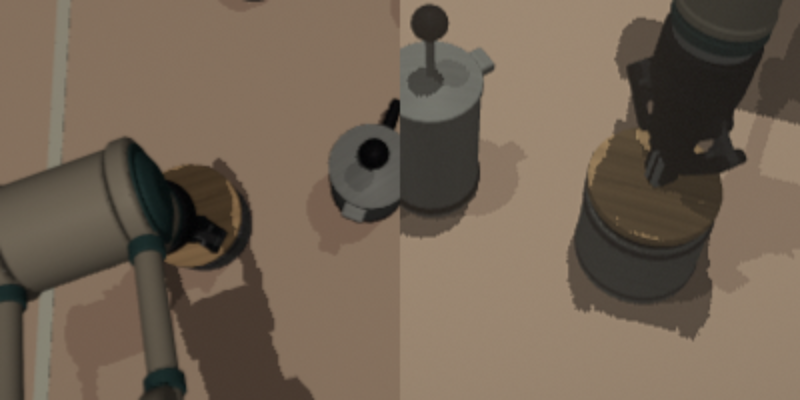

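The fingertips are at the centre of the squat lid (right crop about (655,170)), and the press is untouched. I'll press down now.

Call:
{"name": "move_arm", "arguments": {
  "moves": [
    [0.6, 0.12, 0, 0],
    [0.6, 0.12, 0, 0],
    [0.5, 0.12, 0, 0]
  ]
}}

```text
t: 5.92
ee_pos: [0.4686, 0.2075, 0.2816]
tool_rot: [0.629, -0.403, 0.568, 0.345]
contact_force: [-2.9, -3.4, 5.4]
gripper_width: 0.0
```

```bash
python3 -c "
from h import *
go(.4875,.2,.107)"
```

```text
t 5.9167 ee [0.4686 0.2075 0.2816] tip [0.4887 0.2033 0.1098] move cm [ 0.27 -0.01 -0.36] F [-2.9 -3.4  5.4] tilt [ 0.116 -0.024 -0.993]
```

Call:
{"name": "move_arm", "arguments": {
  "moves": [
    [0.5, 0.12, -0.1, 0],
    [0.4, 0.1, -0.1, 0]
  ]
}}

```text
t: 6.08
ee_pos: [0.4677, 0.2071, 0.2793]
tool_rot: [0.631, -0.404, 0.566, 0.344]
contact_force: [-11.9, -2.5, 32.9]
gripper_width: -0.0002
```

```bash
python3 -c "
from h import *
go(.4875,.2,.107)"
```

```text
t 6.0833 ee [0.4677 0.2071 0.2793] tip [0.4888 0.2032 0.1076] move cm [ 0.05 -0.01 -0.35] F [-11.9  -2.5  32.9] tilt [ 0.122 -0.022 -0.992]
```

Firm stop at 33 N with the tip at 0.1076 m, so I'll lift off and verify.

Call:
{"name": "move_arm", "arguments": {
  "moves": [
    [-1.5, 0, 0, 0],
    [-4, 0, 0, 0],
    [-4, 0, 0, 0],
    [-4, 0, 0, 0],
    [-2, 0, 0, 0]
  ]
}}

```text
t: 6.5
ee_pos: [0.4476, 0.2113, 0.4419]
tool_rot: [0.631, -0.403, 0.566, 0.345]
contact_force: [1.4, 1.0, 0.4]
gripper_width: 0.0002
```

Call:
{"name": "move_arm", "arguments": {
  "moves": [
    [0, 2, 3, 0],
    [0, 2, 3, 0],
    [0, 2, 3, 0],
    [0, 2, 3, 0],
    [0, 0, 0, 0]
  ]
}}

```text
t: 6.92
ee_pos: [0.4298, 0.3592, 0.455]
tool_rot: [0.645, -0.401, 0.554, 0.341]
contact_force: [0.3, 1.1, -0.5]
gripper_width: 0.0002
```

```bash
python3 - <<'E'
from h import *
go(.4875,.2,.107)
for cam in ['top','scene']:
    p,d=snap(cam,cam+'3.png');W=world(cam,d)
    if cam=='top': a=p
    for n,x,y,zl,zh,r in [('tall',.564,-.205,.148,.19,.047),('squat',.4875,.2,.094,.14,.059),('knob',.536,-.006,.20,.28,.016)]:
        m=(d>0)&(np.hypot(W[...,0]-x,W[...,1]-y)<r+.02)&(W[...,2]>zl)&(W[...,2]<zh)
        q=W[m]; 
        if len(q)>3:
            c,rr=cv2.minEnclosingCircle(q[:,:2].astype(np.float32)); print(cam,n,len(q),np.median(q,0).round(4),np.percentile(q[:,2],[5,98]).round(4),np.round(c,4),round(rr,4))
cv2.imwrite('pics/both3.png',cv2.resize(np.vstack([a,p])[:,:,::-1],(480,600)))
E
```

```text
t 6.9167 ee [0.4298 0.3592 0.455 ] tip [0.4564 0.3585 0.2841] move cm [ 18.05  -7.34 -13.96] F [ 0.3  1.1 -0.5] tilt [ 0.154 -0.004 -0.988]
top tall 1400 [ 0.5634 -0.2051  0.1613] [0.1584 0.1646] [ 0.5642 -0.2061] 0.0472
top squat 2028 [0.4869 0.1992 0.1064] [0.1034 0.1099] [0.4877 0.1999] 0.0591
top knob 193 [ 0.5346 -0.0062  0.2447] [0.2364 0.2503] [ 0.5368 -0.0071] 0.0159
scene tall 1484 [ 0.5689 -0.1996  0.1605] [0.1537 0.1629] [ 0.5644 -0.2046] 0.0478
scene squat 3107 [0.4935 0.2043 0.1059] [0.1031 0.1083] [0.4882 0.2021] 0.0596
scene knob 302 [ 0.5424 -0.0011  0.2414] [0.2099 0.249 ] [ 0.5379 -0.0044] 0.0159
```

View pics/both3.png

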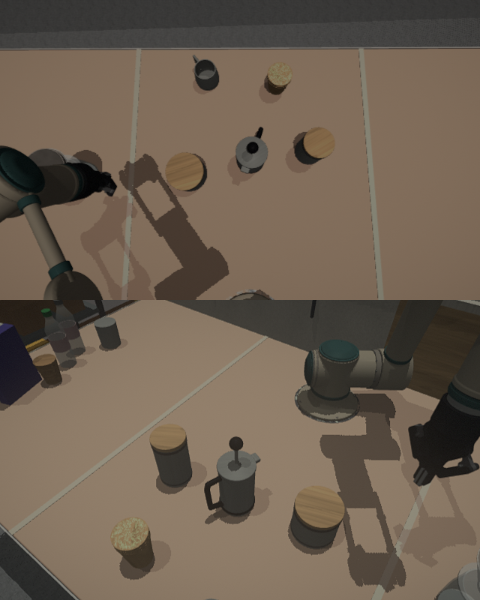

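Both lids sit flush on their rims at (168,437) and (319,507) in the scene view. The press knob is still up at (236,443), and the arm is clear of everything.

```bash
python3 -c "
from h import *
print(env.hand_in())"
```

```text
the job is handed in; nothing more can be done
None
```

I pressed both lids home with the closed fingertips, the tall one first and then the squat one, and handed the job in at about 7 s of the 38 s allowed.

| | Tall lid | Squat lid |
|---|---|---|
| Force at the firm stop | about 32 N | about 33 N |
| Fingertip height at the stop | 162.3 mm | 107.6 mm |
| Lid top by depth afterwards (top / scene camera) | 161.3 / 160.5 mm | 106.4 / 105.9 mm |
| Expected height when home | 162 mm | 107 mm |
| Sideways shift of the lid | none beyond 1 mm | none beyond 1 mm |

The press knob is still up at 250 mm and the pot is in place. The arm finished clear, with about 1 N of sensor noise.

- **Tool tilt:** the tool drifted to about 7° off vertical by the squat press. That press ended with roughly 12 N of sideways force, but the canister did not visibly move.
- **Camera heights:** the depth readings run 0.6 to 1.5 mm below the expected heights, within the stated 2 mm calibration.

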